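# Sweep the tube caps into the paint box drawer

### The job

Clear the palette of the painter's box: with closed fingers, sweep the three loose white tube caps across it and over its open front edge so that all three drop into the open drawer below. Only push them along, do not pick up or lift any of them. Leave the small jar and the brass cup on the palette, and the brush and bottle on the table, undisturbed where they are.

Things in the scene. Friction and masses are not known exactly. Their poses are not given: they have to be found in the camera images.
- paintbox: Wooden painter's box, fixed; origin at table height. x points from drawer to rear rim, y left seen from the drawer, z up. Its flat grey palette is 70 mm above the origin, x -50 (open front edge, no rim) to 132 mm, y -170 to 170 mm. Rims 12 mm thick at the rear and both sides end 85 mm above the origin. Dark discs at its rear are dried paint, flat and fixed.
- front_edge (a point): Middle of the palette's open front edge, on the palette's surface; same axes as the box.
- drawer_floor (a point): Middle of the inner floor of the open drawer, directly in front of and below the palette's front edge; same axes as the box. Inner space 96 mm along x (from below the front edge towards the robot) and 324 mm along y; floor 62 mm below the palette; walls 10 to 12 mm thick, their tops 42 mm above this floor. It is fixed, open.
- cap1: Loose white plastic screw cap of a paint tube, a round stepped disc standing on the palette: lower part 28 mm diameter and 10 mm high, upper part 22 mm diameter, 15 mm high in all, about 11 to 20 g. Its origin is the centre of its underside, z up at the start. The three caps are alike. It slides when pushed low down and does not stick.
- cap2: Loose white plastic screw cap of a paint tube, a round stepped disc standing on the palette: lower part 28 mm diameter and 10 mm high, upper part 22 mm diameter, 15 mm high in all, about 11 to 20 g. Its origin is the centre of its underside, z up at the start. The three caps are alike. It slides when pushed low down and does not stick.
- cap3: Loose white plastic screw cap of a paint tube, a round stepped disc standing on the palette: lower part 28 mm diameter and 10 mm high, upper part 22 mm diameter, 15 mm high in all, about 11 to 20 g. Its origin is the centre of its underside, z up at the start. The three caps are alike. It slides when pushed low down and does not stick.
- jar: Closed amber glass jar with a steel cap standing on the palette, 40 mm diameter, 55 mm tall, 0.11 kg, loose; origin at the centre of its underside. To be left alone.
- dipper: Small open brass cup standing on the palette, 40 mm rim diameter, 30 mm tall, 0.07 kg, loose; origin at the centre of its underside. To be left alone.
- brush: Flat paint brush lying on the table to the right of the box, green handle, brass ferrule and dark bristles, 220 mm long along its own x (-120 to 100 mm), 18 mm wide, 10 mm high; origin on its underside. To be left alone.
- bottle: Closed green bottle standing on the table to the left of the box, 60 mm diameter, 130 mm tall; origin at the centre of its underside. To be left alone.

How it is judged:
At the end, for the whole second after the job is handed in: All three caps lie at rest inside the drawer (within its walls, undersides' centres lower than the wall tops at 50 mm); the jar, cup, brush and bottle are within 20 mm of where they started and the jar, cup and bottle stand upright (x of cap1 in the frame of paintbox between -0.148 and -0.048 m and y of cap1 in the frame of paintbox between -0.164 and 0.164 m and z of each of cap1, cap2, cap3 in the frame of paintbox below 0.05 m and linear speed of each of cap1, cap2, cap3 below 0.03 m/s and x of cap2 in the frame of paintbox between -0.148 and -0.048 m and y of cap2 in the frame of paintbox between -0.164 and 0.164 m and x of cap3 in the frame of paintbox between -0.148 and -0.048 m and y of cap3 in the frame of paintbox between -0.164 and 0.164 m and distance of each of jar, dipper, brush, bottle from where it was at the start of the episode below 0.02 m and angle between each of jar, dipper, bottle's own z axis and vertical below 0.2 rad); the robot touches nothing.
It fails at once if a cap is picked up (its underside's centre rises more than 20 mm above the palette) (height (world z) of any of cap1, cap2, cap3 above 0.09 m).
It fails at once if a cap is knocked off the paint box onto the table ((height (world z) of cap1 below 0.06 m and (x of cap1 in the frame of paintbox below -0.165 m or x of cap1 in the frame of paintbox above 0.15 m or y of cap1 in the frame of paintbox above 0.19 m or y of cap1 in the frame of paintbox below -0.19 m)) or (height (world z) of cap2 below 0.06 m and (x of cap2 in the frame of paintbox below -0.165 m or x of cap2 in the frame of paintbox above 0.15 m or y of cap2 in the frame of paintbox above 0.19 m or y of cap2 in the frame of paintbox below -0.19 m)) or (height (world z) of cap3 below 0.06 m and (x of cap3 in the frame of paintbox below -0.165 m or x of cap3 in the frame of paintbox above 0.15 m or y of cap3 in the frame of paintbox above 0.19 m or y of cap3 in the frame of paintbox below -0.19 m))).
It fails at once if the jar, the cup, the brush or the bottle is moved more than 20 mm or knocked over (distance of any of jar, dipper, brush, bottle from where it was at the start of the episode above 0.02 m or angle between any of jar, dipper, bottle's own z axis and vertical above 0.3 rad).
It also fails if it takes over 45 s, if anything falls off the work surface, if the arm or the gripper's body presses on something with over 40 N, if the wrist force passes 120 N, or if a joint passes its speed limit or range.

### The arm

A 6-joint arm with a two-finger parallel gripper is mounted at the origin on the work surface. World frame = base frame: x ahead of the robot, y to its left, z up, the work surface at z = 0. Lengths are in m, angles in rad, forces in N, time in s.
With the tool pointing down it reaches from about 0.35 to 0.725 m from the base axis. Payload 4.3 kg.
Tool frame: the origin (TCP) lies at the very end of the fingers, on their centre line; the grasp point (between the pads) lies 19 mm behind it (robot.grip_depth is the z of the grasp point in the tool frame, in m); z points along the fingers, y is the line along which they close (so a half turn about z gives the same grasp; the last joint's range is limited). The gripper opens to 85 mm and grips with 20 to 120 N. Pads are 22 mm wide; open, the fingers measure 114 mm over their backs; the gripper's body (76 mm by 85 mm) begins 54 mm behind the grasp point. The pads swing forward as they close: fully open they stand 13 mm farther back than shut.
Start: joints at [-0.11, 0.377, 0.081, 1.274, 0, 1.46], TCP at [0.575, 0, 0.231] pointing down, gripper open.
Joint ranges: [-2.72, 2.72], [-0.84, 1.66], [-1.02, 1.22], [-1.77, 2.12], [-1.37, 1.28], [-3.14, 3.14]. Speed limits (rad/s): [2.57, 2.57, 3.14, 3.14, 3.14, 3.14].

### API

Orientations are given as a rotation vector (axis times angle).
In Python, from station import robot gives the robot as it stands. The module is installed in compiled form; this text tells all that it offers.
- The arm moves only by the tool arm_command, never from a script. Its arguments are lists of equal length, an entry for each row: "travel": the shift along the tool's x, y, z scaled (see below), a list of three; "dr": the turn, a rotation vector about the tool's x, y, z scaled (see below), a list of three; "jaw": the opening, from -1 (shut) to 1 (fully open). A call has exactly 10 rows; each row shifts and turns the commanded pose from where the row before left it, along the tool's axes as they then stand; what a row does not reach is not made up. The controller multiplies each number of a shift by 0.03 m and each number of a turn by 360 degrees. A row lasts 1/10 s, in which the tool goes at most 50 mm and 8.59 degrees, less where a joint would pass 70% of its speed; a pose out of reach is approached as far as the arm can. A call with a number of a shift or a turn outside -1 to 1 is refused whole. A call with a gripper value outside its range is refused whole. The fingers move at their own pace and stop on an object; "grip_force" is the grip in N (left out, the last holds). Time passes only in rows, so rows that do not move let the fingers close, or fill a call up. It gives the time, the measured TCP pose, the force, the opening and the grip force at its end, in the units of the state.
- robot.get_obs(): the state, without advancing time (a new reading comes with each control period).
- robot.read_camera(name): name is "scene" or "side" or "wrist"; returns the picture (400x640x3 uint8, red, green, blue); there is no depth.
- robot.camera_model(name): a dict with "vfov" (degrees; the focal length in pixels is half the picture's height over the tangent of half this angle, whatever the lens; pixels are square), "cx", "cy" (the principal point, pixels), "k1" (the pictures are not rectified: a ray, as slopes to the right and down, at radius r is drawn at 1 + k1 r^2 times it, then the intrinsics apply), "view" (4x4, takes a point from world to camera coordinates). Camera axes: x right, y up, looking along -z (the intrinsics and any distortion apply to the point x, -y, -z); pixel columns grow to the right and rows downward; lengths in m; the calibration is good to about 2 mm. A picture is of the moment at which its call begins: read the wrist's pose just before it. camera_model takes no time and is no camera call; for the wrist camera it gives the pose at the moment of the call.
- robot.hand_in(): hands the job in; it is judged then, once.
The state is a dict: "clock": time; "joint_positions": joint angles; "joint_velocities": joint speeds; "effort": joint torques, N m; "ee_pos": TCP position; "tool_rot": TCP orientation; "force": force on the tool from outside, world axes, zero at the start; "moment": the same for the moment, N m; "gripper_width": opening from 0.0 (shut) to 1.0 (fully open); "grip_force": force on a finger pad.
Only numpy, scipy, OpenCV 4.12 (cv2) and the standard library are available. Lean on these libraries where they do the work, as an engineer would, in place of code of your own. Each camera call takes 0.05 s, during which the arm holds its last target. There are 200 camera calls.

## Working session

There is one attempt and no reset: what is moved stays moved. The work goes in short steps, Python scripts to look and compute and a tool call to move; the robot and the scene stay as the last step left them, time stands still between calls to the robot, and variables do not carry over. Pictures are saved under pics/ and viewed, at most 10 in all, crops included, and the job is handed in when it is done.

Besides the shell and the picture viewer there is one more tool, called after "Request:" by a JSON object that holds its "api" and its "payload". arm_command: Moves the arm, as the interface text tells. Shifts and turns lie within -1 to 1; 1 stands for 0.03 m of shift or 360 degrees of turn. Its arguments: {"type":"object","properties":{"travel":{"type":"array"},"dr":{"type":"array"},"jaw":{"type":"array"},"grip_force":{"type":"number"}},"required":["travel","dr","jaw"]}

```bash
mkdir -p pics; cat > h.py <<'E'
import numpy as np, cv2
from station import robot
def ray(m,u,v):
    f=200/np.tan(np.radians(m["vfov"])/2)
    d=np.array([(u-m["cx"])/f,(v-m["cy"])/f]); s=d.copy()
    for _ in range(20): s=d/(1+m["k1"]*(s@s))
    V=np.array(m["view"]); R=V[:3,:3]; 
    return -R.T@V[:3,3], R.T@np.array([s[0],-s[1],-1])
def hit(m,u,v,z):
    o,d=ray(m,u,v); return o+d*(z-o[2])/d[2]
def snap(name,fn):
    m=robot.camera_model(name); im=robot.read_camera(name)
    cv2.imwrite("pics/"+fn,cv2.cvtColor(im,cv2.COLOR_RGB2BGR)); return m,im
E
python3 - <<'E'
from h import *
for n in("scene","wrist"):
    m,im=snap(n,n+"0.png")
    V=np.array(m["view"]);print(n,-V[:3,:3].T@V[:3,3])
o=robot.get_obs();print(o["ee_pos"],o["tool_rot"],o["clock"])
E
```

```text
scene [1.24950036 0.39750579 0.96414716]
wrist [0.5750092  0.07031351 0.37391985]
[5.74395933e-01 7.59170920e-05 2.30433311e-01] [-2.22041502e+00 -2.22036057e+00  1.84724930e-03] 0.1
```

View pics/scene0.png

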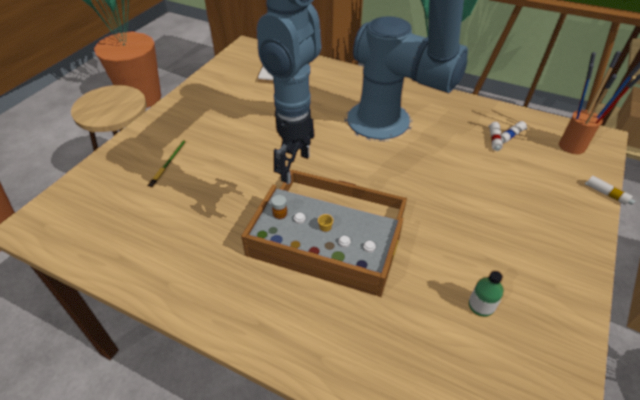

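View pics/wrist0.png

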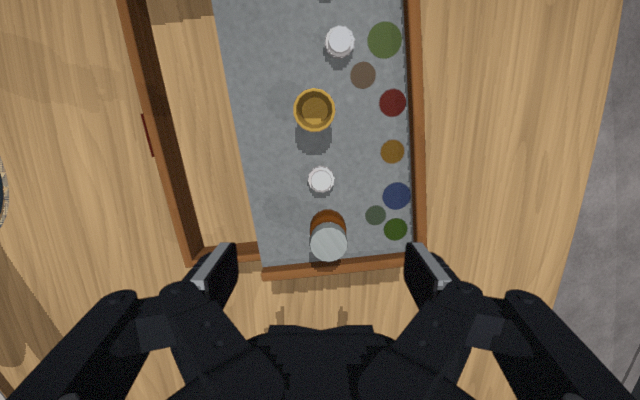

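The scene picture shows the box, with caps at about (300,218), (345,241) and (370,246), the jar at (279,207) and the cup at (326,223). The wrist picture shows the palette's front edge running from (217,10) to (260,265), caps at (340,41) and (320,180), the cup at (314,110) and the jar at (328,235).

```bash
python3 - <<'E'
from h import *
V=robot.camera_model
w=V("wrist");s=V("scene")
for n,m,z,pts in (("wrist",w,.085,[(340,38),(320,178)]),("scene",s,.082,[(300,218),(345,241),(370,246)])):
    im=cv2.imread(f"pics/{n}0.png");mask=(im.min(2)>175).astype('uint8')
    k,l,st,c=cv2.connectedComponentsWithStats(mask)
    for i in range(1,k):
        if st[i,4]>15 and min(np.hypot(*(c[i]-p)) for p in pts)<15: print(n,c[i],st[i,4],hit(m,*c[i],z).round(4))
print("dipper w",hit(w,314,110,.1),"s",hit(s,326,219,.1))
print("jar w",hit(w,328,243,.125),"s",hit(s,279,201,.125))
for q in[(217,10),(260,265)]:print("edge",hit(w,*q,.07))
for q in[(262,280),(415,267),(426,265),(410,0)]:print("rim",hit(w,*q,.085))
for q in[(405,197),(291,175),(247,237),(384,279)]:print("scene rims",hit(s,*q,.085))
E
```

```text
wrist [339.70609982  38.4935305 ] 541 [0.5924 0.1408 0.085 ]
wrist [320.93891403 178.52262443] 442 [0.575  0.0073 0.085 ]
scene [299.73770492 216.54098361] 61 [0.5763 0.0067 0.082 ]
scene [344.89230769 239.89230769] 65 [0.5934 0.141  0.082 ]
scene [369.75       244.98529412] 68 [0.5805 0.201  0.082 ]
dipper w [0.56847435 0.07589343 0.1       ] s [0.56772882 0.07686006 0.1       ]
jar w [ 0.58189642 -0.04752927  0.125     ] s [ 0.58689383 -0.0453334   0.125     ]
edge [0.47421187 0.17110013 0.07      ]
edge [ 0.50126278 -0.1030354   0.07      ]
rim [ 0.50599109 -0.11428163  0.085     ]
rim [ 0.68405979 -0.09710176  0.085     ]
rim [ 0.69668867 -0.09460454  0.085     ]
rim [0.65608141 0.17419372 0.085     ]
scene rims [0.39271674 0.22323068 0.085     ]
scene rims [ 0.45442288 -0.08640811  0.085     ]
scene rims [ 0.69568445 -0.07560438  0.085     ]
scene rims [0.65822192 0.26731282 0.085     ]
```

Request:
{"api": "arm_command", "payload": {"travel": [[0, 0, 0], [0.1, 0.7, 0], [0.1, 0.7, 0], [0, 0, 1], [0, 0, 1], [0, 0, 1], [0, 0, 0], [0, 0, 0], [0, 0, 0], [0, 0, 0]], "dr": [[0, 0, -0.0156], [0, 0, 0], [0, 0, 0], [0, 0, 0], [0, 0, 0], [0, 0, 0], [0, 0, 0], [0, 0, 0], [0, 0, 0], [0, 0, 0]], "jaw": [-1, -1, -1, -1, -1, -1, -1, -1, -1, -1]}}

```text
clock: 1.1
ee_pos: [0.6177, 0.01, 0.1435]
tool_rot: [2.108, 2.325, 0.004]
force: [-0.1, 0.2, 0.4]
gripper_width: -0.002
grip_force: 0.0
```

```bash
python3 - <<'E'
from h import *
m,im=snap("wrist","w1.png");snap("side","s1.png")
o=robot.get_obs();print(o["ee_pos"],o["tool_rot"],o["clock"],o["gripper_width"])
b=im;mask=(b.min(2)>175).astype('uint8')
k,l,st,c=cv2.connectedComponentsWithStats(mask)
for i in range(1,k):
    if st[i,4]>150: print(c[i],st[i,4],hit(m,*c[i],.085).round(4))
E
```

```text
[0.61733311 0.00996501 0.14296378] [2.10843442 2.32581215 0.00280494] 1.2 -0.0016027571270311742
[300.54521739  16.8173913 ] 1150 [0.5926 0.1404 0.085 ]
[263.34326579 210.24076281] 839 [0.5752 0.0074 0.085 ]
```

View pics/w1.png

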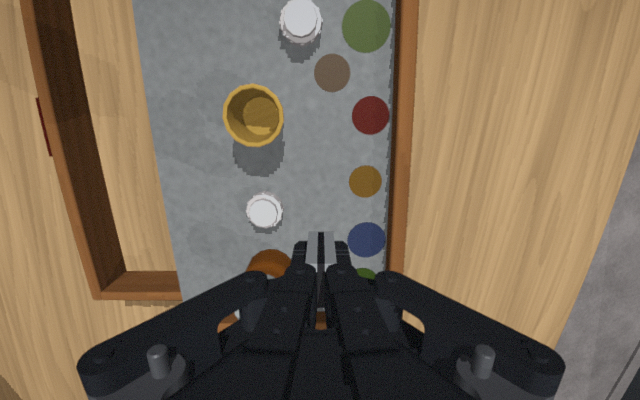

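View pics/s1.png

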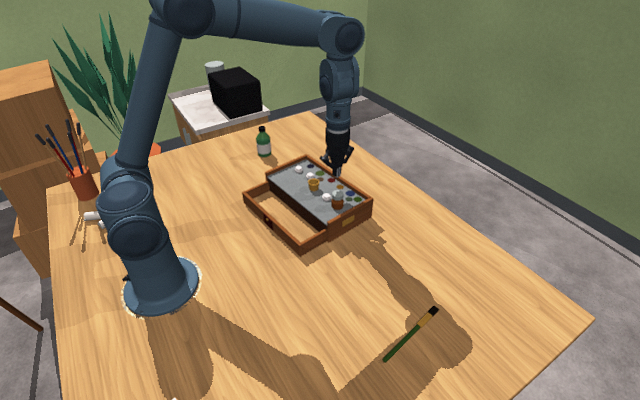

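The wrist picture shows the closed fingers behind cap 1, which sits at (263,210). The jar and cup are clear to either side. The side view shows the third cap at the left end. Next I'll lower the fingers.

Request:
{"api": "arm_command", "payload": {"travel": [[0.05, 0, 0.5], [0, 0, 0.6], [0, 0, 0.6], [0, 0, 0.4], [0, 0, 0.15], [0, 0, 0], [0, 0, 0], [0, -0.2, 0], [0, -0.2, 0], [0, -0.2, 0]], "dr": [[0, 0, 0], [0, 0, 0], [0, 0, 0], [0, 0, 0], [0, 0, 0], [0, 0, 0], [0, 0, 0], [0, 0, 0], [0, 0, 0], [0, 0, 0]], "jaw": [-1, -1, -1, -1, -1, -1, -1, -1, -1, -1]}}

```text
clock: 2.2
ee_pos: [0.5978, 0.0097, 0.0743]
tool_rot: [2.11, 2.327, 0.001]
force: [0.1, 0.2, -0.0]
gripper_width: 0.001
grip_force: 0.1
```

Request:
{"api": "arm_command", "payload": {"travel": [[0, -0.25, 0], [0, -0.25, 0], [0, -0.25, 0], [0, -0.25, 0], [0, -0.25, 0], [0, -0.25, 0], [0, -0.25, 0], [0, -0.2, 0], [0, -0.2, 0], [0, -0.2, 0]], "dr": [[0, 0, 0], [0, 0, 0], [0, 0, 0], [0, 0, 0], [0, 0, 0], [0, 0, 0], [0, 0, 0], [0, 0, 0], [0, 0, 0], [0, 0, 0]], "jaw": [-1, -1, -1, -1, -1, -1, -1, -1, -1, -1]}}

```text
clock: 3.2
ee_pos: [0.5278, 0.0028, 0.0739]
tool_rot: [2.11, 2.327, 0.001]
force: [1.3, 0.8, 1.5]
gripper_width: -0.001
grip_force: 0.8
```

```bash
python3 - <<'E'
from h import *
m,im=snap("wrist","w2.png")
o=robot.get_obs();print(o["ee_pos"],o["force"],o["clock"])
E
```

```text
[0.52673507 0.00282185 0.07382876] [ 0.5059691  -0.75767503  3.09321166] 3.25
```

View pics/w2.png

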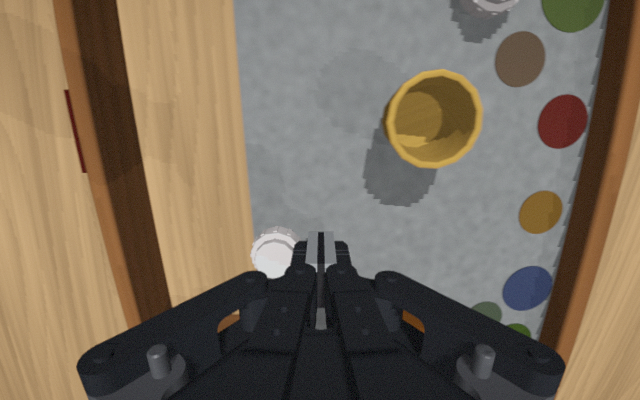

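The picture shows cap 1 at (275,253), right at the palette's front edge and against the fingers. I'll push it over, then lift the fingers.

Request:
{"api": "arm_command", "payload": {"travel": [[0, -0.2, 0], [0, -0.2, 0], [0, -0.2, 0], [0, -0.2, 0], [0, -0.2, 0], [0, 0, 0], [0, 0, 0], [0, 0.5, 0], [0, 0, -1], [0, 0, -1]], "dr": [[0, 0, 0], [0, 0, 0], [0, 0, 0], [0, 0, 0], [0, 0, 0], [0, 0, 0], [0, 0, 0], [0, 0, 0], [0, 0, 0], [0, 0, 0]], "jaw": [-1, -1, -1, -1, -1, -1, -1, -1, -1, -1]}}

```text
clock: 4.25
ee_pos: [0.512, 0.0016, 0.1331]
tool_rot: [-2.108, -2.325, 0.004]
force: [0.7, 0.0, 0.1]
gripper_width: -0.0
grip_force: 0.0
```

Request:
{"api": "arm_command", "payload": {"travel": [[0, 0, -0.7], [0, 0.5, 0], [0.8, 0.8, 0], [0.8, 0.8, 0], [0.8, 0.8, 0], [0.8, 0.8, 0], [0.8, 0.5, 0], [0.35, 0.3, 0.4], [0, 0, 0], [0, 0, 0]], "dr": [[0, 0, 0], [0, 0, 0], [0, 0, 0], [0, 0, 0], [0, 0, 0], [0, 0, 0], [0, 0, 0], [0, 0, 0], [0, 0, 0], [0, 0, 0]], "jaw": [-1, -1, -1, -1, -1, -1, -1, -1, -1, -1]}}

```text
clock: 5.25
ee_pos: [0.6334, 0.1437, 0.1413]
tool_rot: [-2.109, -2.326, 0.005]
force: [0.3, -0.7, 0.7]
gripper_width: -0.002
grip_force: 0.0
```

```bash
cat > m.py <<'E'
from h import *
import sys
m,im=snap("wrist",sys.argv[1]);s,im2=snap("scene","sc"+sys.argv[1])
o=robot.get_obs()
def box(p): d=np.array(p)[:2]-[.534,.072]; c,t=.9952,.098; return (d@[c,t]).round(4),(d@[-t,c]).round(4)
print(o["ee_pos"],box(o["ee_pos"]),o["clock"])
for mm,i,a in((m,im,150),(s,im2,15)):
    k,l,st,c=cv2.connectedComponentsWithStats((i.min(2)>175).astype('uint8'))
    for j in range(1,k):
        p=hit(mm,*c[j],.084);b=box(p)
        if st[j,4]>a and -.18<b[0]<.14 and abs(b[1])<.18: print(c[j].round(),st[j,4],p.round(4),b)
E
python3 m.py w3.png
```

```text
[0.63390325 0.14328783 0.14257597] (np.float64(0.1064), np.float64(0.0612)) 5.35
[252. 127.] 990 [0.5797 0.2015 0.084 ] (np.float64(0.0581), np.float64(0.1244))
[266. 211.] 816 [0.5924 0.1412 0.084 ] (np.float64(0.0649), np.float64(0.0631))
[346. 240.] 53 [0.5958 0.1439 0.084 ] (np.float64(0.0685), np.float64(0.0655))
[370. 245.] 71 [0.5823 0.2013 0.084 ] (np.float64(0.0607), np.float64(0.124))
```

View pics/w3.png

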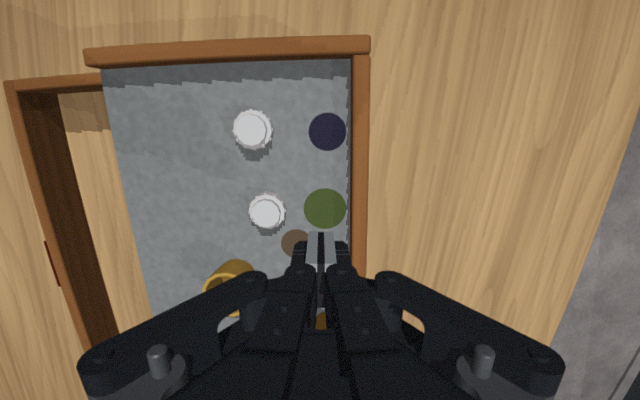

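The picture shows cap 2 at (266,211) and cap 3 at (252,127). The fingers are behind cap 2 and clear of the rear rim. Lower and push.

Request:
{"api": "arm_command", "payload": {"travel": [[0.06, -0.06, 0.5], [0, 0, 0.6], [0, 0, 0.6], [0, 0, 0.4], [0, 0, 0.17], [0, 0, 0], [0, -0.15, 0], [0, -0.2, 0], [0, -0.2, 0], [0, -0.25, 0]], "dr": [[0, 0, 0], [0, 0, 0], [0, 0, 0], [0, 0, 0], [0, 0, 0], [0, 0, 0], [0, 0, 0], [0, 0, 0], [0, 0, 0], [0, 0, 0]], "jaw": [-1, -1, -1, -1, -1, -1, -1, -1, -1, -1]}}

```text
clock: 6.35
ee_pos: [0.6087, 0.1439, 0.0753]
tool_rot: [2.109, 2.327, 0.001]
force: [-0.5, 0.3, 0.4]
gripper_width: 0.002
grip_force: 0.3
```

Request:
{"api": "arm_command", "payload": {"travel": [[0, -0.25, 0], [0, -0.25, 0], [0, -0.25, 0], [0, -0.25, 0], [0, -0.25, 0], [0, -0.25, 0], [0, -0.25, 0], [0, -0.25, 0], [0, -0.25, 0], [0, -0.25, 0]], "dr": [[0, 0, 0], [0, 0, 0], [0, 0, 0], [0, 0, 0], [0, 0, 0], [0, 0, 0], [0, 0, 0], [0, 0, 0], [0, 0, 0], [0, 0, 0]], "jaw": [-1, -1, -1, -1, -1, -1, -1, -1, -1, -1]}}

```text
clock: 7.35
ee_pos: [0.534, 0.1364, 0.075]
tool_rot: [2.11, 2.327, 0.001]
force: [2.5, 0.6, 4.1]
gripper_width: 0.002
grip_force: 1.7
```

```bash
python3 m.py w4.png
```

```text
[0.53309234 0.13638289 0.07479497] (np.float64(0.0054), np.float64(0.0642)) 7.45
[426. 138.] 2163 [0.578  0.2016 0.084 ] (np.float64(0.0565), np.float64(0.1247))
[273. 254.] 1331 [0.5095 0.1341 0.084 ] (np.float64(-0.0183), np.float64(0.0642))
[370. 245.] 66 [0.5818 0.2015 0.084 ] (np.float64(0.0602), np.float64(0.1242))
```

Request:
{"api": "arm_command", "payload": {"travel": [[0, -0.2, 0], [0, -0.2, 0], [0, -0.2, 0], [0, -0.2, 0], [0, -0.2, 0], [0, -0.2, 0], [0, -0.2, 0], [0, -0.25, 0], [0, 0, 0], [0, 0.5, 0]], "dr": [[0, 0, 0], [0, 0, 0], [0, 0, 0], [0, 0, 0], [0, 0, 0], [0, 0, 0], [0, 0, 0], [0, 0, 0], [0, 0, 0], [0, 0, 0]], "jaw": [-1, -1, -1, -1, -1, -1, -1, -1, -1, -1]}}

```text
clock: 8.45
ee_pos: [0.4963, 0.1328, 0.0737]
tool_rot: [-2.107, -2.325, 0.006]
force: [0.3, -0.2, 0.5]
gripper_width: 0.0
grip_force: 0.0
```

Request:
{"api": "arm_command", "payload": {"travel": [[0, 0, -0.8], [0, 0, -0.8], [0, 0, -0.6], [0.6, 0.8, 0], [0.6, 0.8, 0], [0.6, 0.8, 0], [0.2, 0.8, 0], [0, 0.8, 0], [0, 0, 0], [0, 0, 0]], "dr": [[0, 0, 0], [0, 0, 0], [0, 0, 0], [0, 0, 0], [0, 0, 0], [0, 0, 0], [0, 0, 0], [0, 0, 0], [0, 0, 0], [0, 0, 0]], "jaw": [-1, -1, -1, -1, -1, -1, -1, -1, -1, -1]}}

```text
clock: 9.45
ee_pos: [0.6125, 0.2043, 0.1396]
tool_rot: [-2.109, -2.326, 0.003]
force: [-0.0, -0.4, -0.2]
gripper_width: -0.0
grip_force: 0.0
```

```bash
python3 m.py w5.png
```

```text
[0.61196281 0.20420719 0.14017396] (np.float64(0.0905), np.float64(0.1239)) 9.55
[276. 213.] 818 [0.5793 0.2015 0.084 ] (np.float64(0.0578), np.float64(0.1244))
[142. 251.] 353 [0.4737 0.1582 0.084 ] (np.float64(-0.0515), np.float64(0.0917))
[370. 246.] 54 [0.5842 0.2028 0.084 ] (np.float64(0.0628), np.float64(0.1252))
```

View pics/w5.png

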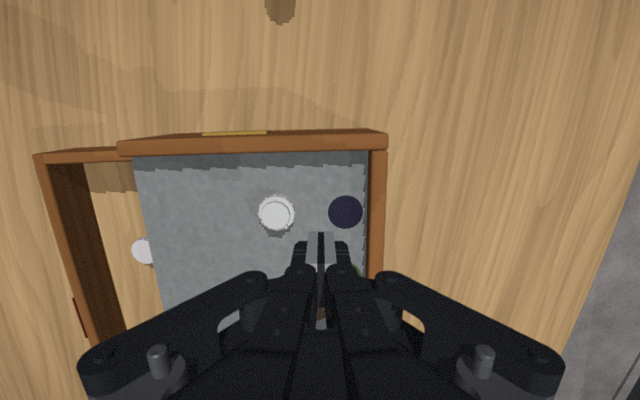

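Cap 2 now lies in the drawer at (142,251). Cap 3 is at (276,213), straight ahead of the fingers.

Request:
{"api": "arm_command", "payload": {"travel": [[0.02, 0.35, 0.5], [0, 0, 0.6], [0, 0, 0.6], [0, 0, 0.4], [0, 0, 0.1], [0, 0, 0], [0, -0.15, 0], [0, -0.2, 0], [0, -0.2, 0], [0, -0.25, 0]], "dr": [[0, 0, 0], [0, 0, 0], [0, 0, 0], [0, 0, 0], [0, 0, 0], [0, 0, 0], [0, 0, 0], [0, 0, 0], [0, 0, 0], [0, 0, 0]], "jaw": [-1, -1, -1, -1, -1, -1, -1, -1, -1, -1]}}

```text
clock: 10.55
ee_pos: [0.5996, 0.2039, 0.0753]
tool_rot: [2.109, 2.327, 0.001]
force: [0.4, 1.0, 0.7]
gripper_width: -0.002
grip_force: 0.1
```

Request:
{"api": "arm_command", "payload": {"travel": [[0, -0.25, 0], [0, -0.25, 0], [0, -0.25, 0], [0, -0.25, 0], [0, -0.25, 0], [0, -0.25, 0], [0, -0.25, 0], [0, -0.25, 0], [0, -0.25, 0], [0, -0.25, 0]], "dr": [[0, 0, 0], [0, 0, 0], [0, 0, 0], [0, 0, 0], [0, 0, 0], [0, 0, 0], [0, 0, 0], [0, 0, 0], [0, 0, 0], [0, 0, 0]], "jaw": [-1, -1, -1, -1, -1, -1, -1, -1, -1, -1]}}

```text
clock: 11.55
ee_pos: [0.525, 0.1965, 0.0749]
tool_rot: [2.11, 2.327, 0.001]
force: [0.8, 1.1, 1.8]
gripper_width: 0.004
grip_force: 1.4
```

```bash
python3 m.py w6.png
```

```text
[0.52411392 0.19637825 0.07474779] (np.float64(0.0024), np.float64(0.1248)) 11.65
[273. 253.] 1368 [0.5006 0.1947 0.084 ] (np.float64(-0.0213), np.float64(0.1254))
[197. 286.] 455 [0.4592 0.1703 0.084 ] (np.float64(-0.0648), np.float64(0.1051))
```

Request:
{"api": "arm_command", "payload": {"travel": [[0, -0.2, 0], [0, -0.2, 0], [0, -0.2, 0], [0, -0.2, 0], [0, -0.2, 0], [0, -0.2, 0], [0, -0.2, 0], [0, -0.2, 0], [0, 0, 0], [0, 0.5, 0]], "dr": [[0, 0, 0], [0, 0, 0], [0, 0, 0], [0, 0, 0], [0, 0, 0], [0, 0, 0], [0, 0, 0], [0, 0, 0], [0, 0, 0], [0, 0, 0]], "jaw": [-1, -1, -1, -1, -1, -1, -1, -1, -1, -1]}}

```text
clock: 12.65
ee_pos: [0.4894, 0.1928, 0.0739]
tool_rot: [-2.107, -2.326, 0.006]
force: [-1.0, 0.2, -0.2]
gripper_width: 0.006
grip_force: 0.0
```

Request:
{"api": "arm_command", "payload": {"travel": [[0, 0, -0.8], [0, 0, -1], [0, 0, -1], [0, 0, -1], [0, 0, -1], [-1, 0, 0], [-1, 0, 0], [-1, 0, 0], [0, 0, 0], [0, 0, 0]], "dr": [[0, 0, 0], [0, 0, 0], [0, 0, 0], [0, 0, 0], [0, 0, 0], [0, 0, 0], [0, 0, 0], [0, 0, 0], [0, 0, 0], [0, 0, 0]], "jaw": [-1, -1, -1, -1, -1, -1, -1, -1, -1, -1]}}

```text
clock: 13.65
ee_pos: [0.5008, 0.1034, 0.2182]
tool_rot: [-2.111, -2.325, 0.001]
force: [0.6, -0.1, -0.2]
gripper_width: 0.0
grip_force: 0.0
```

```bash
python3 m.py w7.png; python3 -c "
from h import *
snap('side','s7.png')
a=cv2.imread('pics/s7.png')[140:270,220:390];cv2.imwrite('pics/c7.png',np.vstack([cv2.imread('pics/w7.png')[:, :][:320],cv2.resize(a,(366,280)) if 0 else cv2.copyMakeBorder(cv2.resize(a,(340,260)),0,0,0,300,0)]))"
```

```text
[0.50082822 0.10430372 0.21835664] (np.float64(-0.0298), np.float64(0.0354)) 13.75
[268. 100.] 427 [0.4434 0.1837 0.084 ] (np.float64(-0.0792), np.float64(0.1201))
[268. 154.] 393 [0.4461 0.1323 0.084 ] (np.float64(-0.0816), np.float64(0.0686))
[362. 209.] 16 [0.4833 0.1399 0.084 ] (np.float64(-0.0438), np.float64(0.0725))
```

View pics/c7.png

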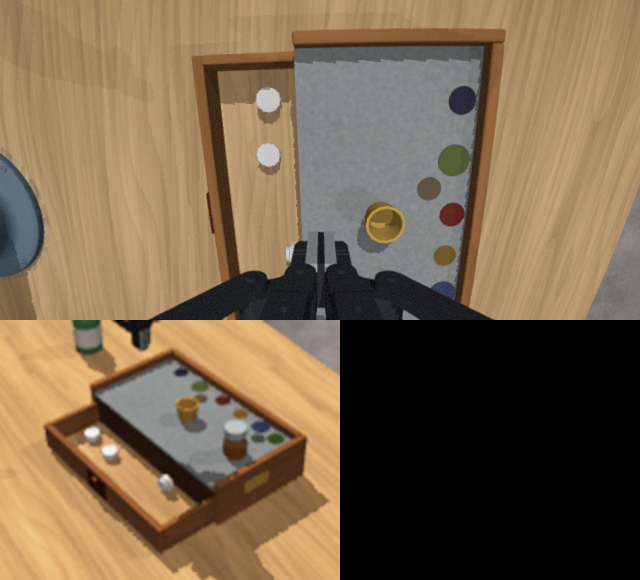

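All three caps are in the drawer: (268,100) and (268,154) in the wrist view, and the third at (166,483) in the side crop. The jar and cup are still in place. I'll check the caps are still, then hand in.

```bash
python3 - <<'E'
from h import *
a=cv2.imread('pics/s7.png')[140:270,220:390].astype(int)
for _ in range(10): b=robot.read_camera('side')
d=abs(b[140:270,220:390,::-1].astype(int)-a).max();print(d)
if d<60: print(robot.hand_in())
E
```

```text
57
the job is handed in; nothing more can be done
None
```

All three caps were pushed over the front edge and, in the last pictures, lie in the drawer; the jar and brass cup look undisturbed, the arm never went near the brush or bottle, and the job was handed in at about 14 s with no verdict returned.

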